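# Weigh the loaded basket on the spring scale

## Robot

A 6-joint arm with a two-finger parallel gripper is mounted at the origin on a cart in front of the work surface, level with it; the furniture and walls round the work are solid. World frame = base frame: x ahead of the robot, y to its left, z up, the work surface at z = 0. Lengths are in mm, angles in rad, forces in N, time in s.
With the tool pointing down it reaches from about 275 to 775 mm from the base axis. Payload 14.6 kg.
Tool frame: the origin (TCP) lies on the centre line of the jaws, within the pads' length; the fingertips stand 8 mm ahead of it and the grasp point (between the pads) lies 11 mm behind it; z points along the fingers, y is the line along which they close (so a half turn about z gives the same grasp; the last joint's range is limited). The gripper opens to 85 mm and grips with 20 to 120 N. Pads are 22 mm wide; open, the fingers measure 114 mm over their backs; the gripper's body (76 mm by 85 mm) begins 54 mm behind the grasp point. The pads swing forward as they close: fully open they stand 13 mm farther back than shut.
Start: joints at [-1.404, 0.263, -0.048, 1.259, 0, 1.415], TCP at [166.038, -498.056, 239.278] pointing down, gripper open.
Joint ranges: [-2.65, 2.65], [-0.89, 1.7], [-1.18, 1.37], [-2.13, 2.11], [-1.35, 1.29], [-3.14, 3.14]. Speed limits (rad/s): [1.89, 1.89, 2.57, 2.79, 3.14, 3.14].

## Interface

Orientations are given as a unit quaternion [x, y, z, w].
In Python, from cell import manip, optics, job, spotter gives the robot as it stands. The module is installed in compiled form; this text tells all that it offers.
- The arm moves only by the tool move_arm, never from a script. Its argument "plan" is a list of rows, each a list of 5 numbers: the closure, from -1 (fully open) to 1 (shut), then the shift along the tool's x, y, z in mm, then the turn about the tool's z in rad. A call has 1 to 20 rows; each row is the pose to reach, as a shift and turn from the pose commanded when the call began, along the tool's axes at that moment; what a row does not reach only later rows make up. A row lasts 1/8 s, in which the tool goes at most 62.5 mm and 10.7 degrees, less where a joint would pass 70% of its speed; a pose out of reach is approached as far as the arm can. A call with a gripper value outside its range is refused whole. The fingers move at their own pace and stop on an object; the grip force is fixed at half the most. Time passes only in rows, so rows that repeat a pose let the fingers close. It gives the time, the measured TCP pose, the force, the opening and the grip force at its end, in the units of the state.
- manip.get_obs(): the state, without advancing time (a new reading comes with each control period).
- optics.get_image(name): name is "side" or "top" or "wrist"; returns the picture (420x560x3 uint8, blue, green, red); there is no depth.
- optics.calibration(name): a dict with "mtx" (3x3 intrinsics, pixels), "view" (4x4, takes a point from world to camera coordinates). Camera axes: x right, y up, looking along -z (the intrinsics and any distortion apply to the point x, -y, -z); pixel columns grow to the right and rows downward; lengths in mm; the calibration is good to about 2 mm. The wrist camera is an equidistant fisheye: a pixel r from the principal point sees the ray r / f radians off the axis. A picture is of the moment at which its call begins: read the wrist's pose just before it. calibration takes no time and is no camera call; for the wrist camera it gives the pose at the moment of the call.
- job.hand_in(): hands the job in; it is judged then, once.
Trained networks look in the newest picture that a camera, given by its name, has taken for a name from the list of things; names that differ only in an ending like _2 or _b are one class to them, and where a whole thing is asked for, a point or a joint stands for the part that bears it (a point fixed in the world has none). Each returns a list of dicts, best first, with "conf" (0 to 1); they miss things now and then, are a little off and sometimes report something else, mostly with a low value. They report only what shows in the picture. A call takes as long as a camera call. They do not tell look-alikes from the thing itself.
- spotter.find_in(camera, label): "extent" ([left, top, right, bottom] in pixels, round what is visible of it).
- spotter.landmark_of(camera, label): "position" ([column, row] in pixels: a listed point, or the origin of a listed thing).
The state is a dict: "time": time; "joints": joint angles; "qd": joint speeds; "joint_efforts": joint torques, N m; "tcp_pos": TCP position; "ee_rot": TCP orientation; "ft_force": force on the tool from outside, world axes, zero at the start; "wrist_torque": the same for the moment, N m; "grip_width": opening from 0.0 (shut) to 1.0 (fully open); "gripper_force": force on a finger pad.
Only numpy, scipy, OpenCV 4.12 (cv2) and the standard library are available. Lean on these libraries where they do the work, as an engineer would, in place of code of your own. Each camera call takes 0.05 s, during which the arm holds its last target. There are 200 camera calls.

## Task

Weigh the red tub: lift the basket it stands in by its black grip and hang the basket's bar in the hook of the spring scale. Let the load down slowly, keeping hold until the scale carries all of the weight, and only then let go, so that the hook never jumps or bounces and is never pulled or knocked hard. Leave the basket hanging still and level with the tub in it and the pointer at rest, and do not disturb the other things.

Things in the scene. Friction and masses are not known exactly. Their poses are not given: they have to be found in the camera images.
- basket: Steel basket, 86 x 86 x 45 mm, origin at the centre of its underside, z up. A bail of 10 mm round bar in its y-z plane: legs at y = +-47 mm rise to 105 mm, then lean in to a level bar. The window under the bar is 84 mm wide and 70 mm high above the tub. Basket with tub weighs 0.25 to 0.95 kg, different each time: it can only be felt.
- bail_bar (a point): Centre of the level bail bar that goes into the hook: radius 5 mm, along the basket's y from -32 to +32 mm, 135 mm above the basket's underside. Axes as the basket's.
- basket_grip (a point): Where to grasp the black grip: on its axis, 186 mm above the basket's underside, 51 mm above the bar's centre, 18 mm below the grip's top. The grip is upright, 16 x 16 mm, faces along the basket's x and y. Keep finger ends 20 mm or more above the bar's centre: the hook's tip comes up to 16 mm above it.
- red_tub: Red deli tub with a white lid, diameter 68, height 56 mm, standing loose in the basket's pocket (floor 3 mm thick, about 6 mm of play all round); origin at the centre of its underside.
- scale: Spring scale, fixed to the table. Origin on the table straight below the hook's seat; x points from the hook back to the column. White column 40 x 75 mm, 350 mm high, front face at x = +165 mm; dark base x +110 to +260 mm, y +-90 mm, 16 mm high.
- hook_seat (a point): Middle of the hook's trough, on its floor: the bar's underside rests here (hung bar's centre 5 mm above). 225 mm above the table when unloaded; axes as the scale's. The hook is a flat strip along x, 14 mm wide, 8 mm thick; the trough floor is 28 mm long, turned up at the front to the tip; behind, it slopes up to a level arm, top 18 mm above the seat, that runs back to the column.
- hook_tip (a point): Upturned open tip of the hook, at its front (-x) end, 36 mm ahead of the seat and 21 mm above it at its top. Bring the bar in from the front above this tip, across the strip, the strip passing through the bail's window, then lower it into the trough.
- hook (a joint): Slide of hook and red pointer, m; 0 = unloaded (top stop), positive = pulled down, stop at 0.085. Spring 130 N/m, 0.2 N preload, light damping: the load settles between 0.017 and 0.07. Delicate: it must never move faster than 0.045 m/s up or down (lower at 0.02 or less; let go only when the hand carries or pulls less than 0.3 N), nor feel over 14 N.
- tan_tub: Tan deli tub with white lid, diameter 68, height 56 mm, bystander on the table; origin at the centre of its underside.
- timer: Red and white twist timer, diameter 62, height 40 mm, bystander; origin at the centre of its underside.
- chilli_shaker: Red shaker with a steel-grey cap, diameter 46, height 86 mm, bystander; origin at the centre of its underside.
There are look-alikes about, which are no part of the job. Leave any yellow look-alike of the basket alone.

How it is judged (in metres and radians):
On the way, in this order (a step that is already met when the one before it is completed fails the run):
1. the basket is lifted clear of the table by its grip, with the tub in it (height (world z) of basket above 0.04 m and contact force between the fingers and basket above 0.5 N and value of joint hook below 0.005 m), for 0.2 s.
2. the bar lies in the hook and the hook goes down under the load while the grip is still held (value of joint hook above 0.01 m and distance between bail_bar and hook_seat below 0.022 m and contact force between basket and scale above 1 N and contact force between the fingers and basket above 0.5 N), for 0.2 s.
At the end, for the whole second after the job is handed in: The bar lies in the hook (centre within 22 mm of the seat), the scale carries the basket (over 1.5 N, hook down over 12 mm), basket 12 mm clear of the table, level within 0.15 rad, under 20 mm/s; hook under 10 mm/s; red tub standing in the basket within 20 mm of its centre (distance between bail_bar and hook_seat below 0.022 m and contact force between basket and scale above 1.5 N and value of joint hook above 0.012 m and velocity of joint hook between -0.01 and 0.01 m/s and height (world z) of basket above 0.012 m and angle between basket's own z axis and vertical below 0.15 rad and linear speed of basket below 0.02 m/s and horizontal distance between red_tub and basket below 0.02 m and z of red_tub in the frame of basket below 0.015 m and angle between red_tub's own z axis and vertical below 0.25 rad); the robot touches nothing.
It fails at once if the hook moves faster than 45 mm/s, up or down (dropped, jerked or bouncing load) (velocity of joint hook above 0.045 m/s or velocity of joint hook below -0.045 m/s).
It fails at once if the scale is pulled, pushed or knocked by the basket with more than 14 N (contact force between basket and scale above 14 N).
It fails at once if the robot pushes on the scale with more than 14 N (contact force between any of the fingers, the arm and scale above 14 N).
It fails at once if a bystander is moved by more than 20 mm (distance of any of tan_tub, timer, chilli_shaker from where it was at the start of the episode above 0.02 m).
It also fails if it takes over 56 s, if anything falls off the work surface, if the arm or the gripper's body presses on something with over 40 N, if the wrist force passes 120 N, or if a joint passes its speed limit or range.

## Working session

There is one attempt and no reset: what is moved stays moved. The work goes in short steps, Python scripts to look and compute and a tool call to move; the robot and the scene stay as the last step left them, time stands still between calls to the robot, and variables do not carry over. Pictures are saved under pics/ and viewed, at most 10 in all, crops included, and the job is handed in when it is done.

Besides the shell and the picture viewer there is one more tool, called after ">>>" by a JSON object that holds its "method" and its "body", one argument or row to a line. move_arm: Moves the arm, as the interface text tells. Its arguments: {"type":"object","properties":{"plan":{"type":"array","items":{"type":"array","items":{"type":"number"}}}},"required":["plan"]}

```bash
mkdir -p pics
cat > h.py <<'E'
import numpy as np, cv2
from cell import manip, optics, job, spotter
def save(*names):
    ims=[optics.get_image(n) for n in names]
    return ims
def proj(cam,p):
    c=optics.calibration(cam); q=np.array(c['view'])@np.r_[p,1]; q=np.array([q[0],-q[1],-q[2]])
    u=np.array(c['mtx'])@q; return u[:2]/u[2]
def ray(cam,px):
    c=optics.calibration(cam); K=np.array(c['mtx']);V=np.array(c['view'])
    d=np.linalg.inv(K)@np.r_[px,1]
    if cam=='wrist':
        r=np.hypot(d[0],d[1]); d=np.r_[d[:2]/max(r,1e-9)*np.sin(r),np.cos(r)]
    d=np.array([d[0],-d[1],-d[2]]); R=V[:3,:3]
    return -R.T@V[:3,3], R.T@d
def atz(cam,px,z):
    o,d=ray(cam,px); return o+d*(z-o[2])/d[2]
def tri(l):
    A=0;b=0
    for cam,px in l:
        o,d=ray(cam,px); d/=np.linalg.norm(d); M=np.eye(3)-np.outer(d,d); A=A+M; b=b+M@o
    x=np.linalg.solve(A,b); return x
E
python3 - <<'E'
from h import *
o=manip.get_obs(); print(o)
for n in ['top','side','wrist']:
    im=optics.get_image(n); cv2.imwrite(f'pics/{n}0.png',im)
    c=optics.calibration(n); print(n,np.round(c['mtx'],1).tolist(),np.round(c['view'],3).tolist(),[k for k in c])
    for l in ['bail_bar','basket_grip','basket','hook_seat','hook_tip','red_tub','scale']:
        print(n,l,[(np.round(r['position']).tolist(),round(r['conf'],2)) for r in spotter.landmark_of(n,l)])
a=cv2.imread('pics/top0.png');b=cv2.imread('pics/side0.png');cv2.imwrite('pics/a.png',cv2.resize(a,(800,600)));cv2.imwrite('pics/b.png',cv2.resize(b,(800,600)))
E
```

```text
{'time': 0.0, 'joints': array([-1.40430373e+00,  2.63560232e-01, -4.89274972e-02,  1.25939710e+00,
        1.82753005e-05,  1.41551604e+00]), 'qd': array([-9.63209962e-04, -1.26026646e-03, -1.80420138e-05,  4.83555686e-04,
       -1.36105366e-04, -1.19181688e-04]), 'joint_efforts': array([ 3.76397307e-03, -6.37608576e+01,  3.84571052e+01,  1.33370372e-02,
        1.69016903e-04, -1.64720131e-06]), 'tcp_pos': array([ 165.99727788, -497.79497846,  238.8092155 ]), 'ee_rot': array([ 9.87085524e-01,  1.60193235e-01,  6.08637053e-06, -5.44292512e-04]), 'ft_force': array([ 0.61560529, -0.72454027,  0.79255054]), 'wrist_torque': array([-0.02713303, -0.05136658,  0.00421157]), 'gripper_force': 0.0, 'grip_width': 0.9979950472345893}
top [[483.7, 0.0, 285.9], [0.0, 483.7, 201.6], [0.0, 0.0, 1.0]] [[-0.022, -1.0, -0.008, -29.693], [0.993, -0.023, 0.12, -610.331], [-0.12, -0.005, 0.993, -1379.544], [0.0, 0.0, 0.0, 1.0]] ['mtx', 'view']
top bail_bar [([270.0, 138.0], 0.82), ([237.0, 202.0], 0.58)]
top basket_grip [([236.0, 198.0], 0.82), ([193.0, 260.0], 0.75), ([273.0, 129.0], 0.74)]
top basket [
[... 396 characters left out ...]
, 0.0, 1.0]] ['mtx', 'view']
side bail_bar [([206.0, 229.0], 0.84), ([281.0, 246.0], 0.56), ([355.0, 268.0], 0.55)]
side basket_grip [([280.0, 224.0], 0.9), ([204.0, 209.0], 0.88), ([358.0, 245.0], 0.69)]
side basket [([210.0, 272.0], 0.83), ([285.0, 292.0], 0.79)]
side hook_seat [([298.0, 157.0], 0.82)]
side hook_tip [([308.0, 148.0], 0.54)]
side red_tub []
side scale []
wrist [[325.2, 0.0, 277.4], [0.0, 325.2, 206.1], [0.0, 0.0, 1.0]] [[0.316, -0.949, -0.0, -525.496], [0.904, 0.302, -0.303, 40.155], [0.288, 0.096, 0.953, -380.71], [0.0, 0.0, 0.0, 1.0]] ['mtx', 'view']
wrist bail_bar []
wrist basket_grip []
wrist basket []
wrist hook_seat []
wrist hook_tip []
wrist red_tub []
wrist scale []
```

View pics/a.png

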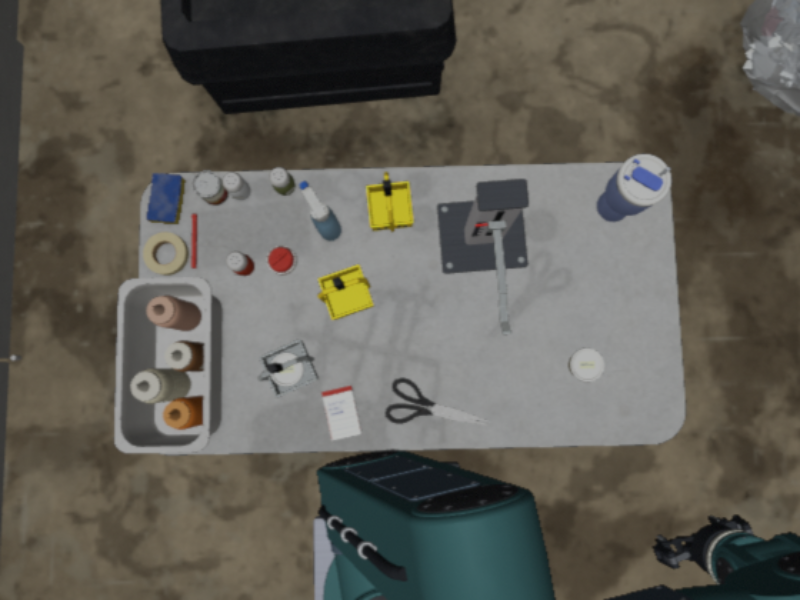

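View pics/b.png

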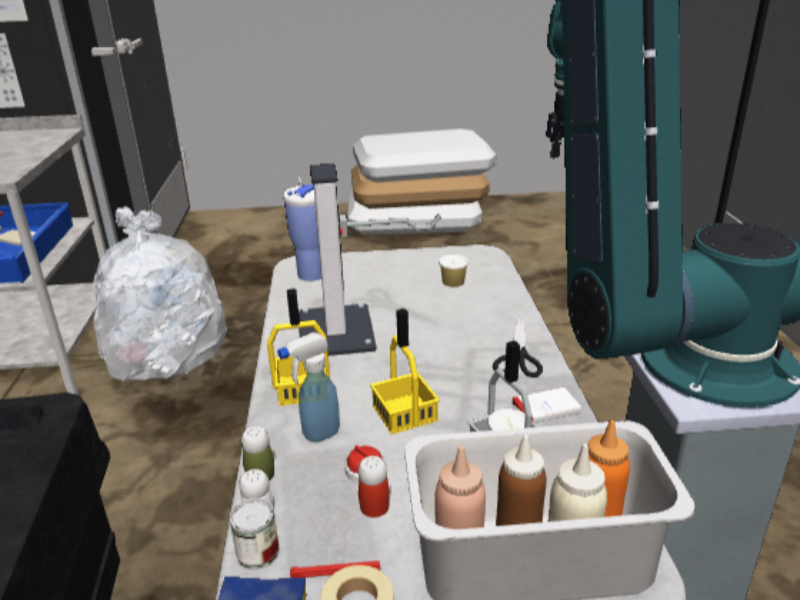

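The steel basket with the white lid sits near (288,368) in the 800-px top view. The two yellow baskets are look-alikes. The hook's tip is at (505,330), and its strip runs back to the column at (498,225).

Run:
```python
from h import *
g=tri([('top',(193,260)),('side',(358,245))]);print('grip',g, proj('top',g),proj('side',g))
s=tri([('top',(349,219)),('side',(298,157))]);print('seat',s, proj('top',s),proj('side',s))
t=tri([('top',(355,236)),('side',(308,148))]);print('tip',t, proj('top',t),proj('side',t))
print('tip viewed',atz('top',(353.5,232),246), 'seat@225',atz('top',(349,219),225))
print('arm@243 near column',atz('top',(347,161),243),'arm near tip',atz('top',(353.5,231),243))
print('base corners',[atz('top',(np.array(p)/1.4286),16)[:2].round() for p in [(438,204),(445,273),(527,268)]])
print('col side',atz('side',(np.array((335,335))/1.4286),16))
print('basket',atz('top',(203,254),0), 'tub',atz('top',(288/1.4286,369/1.4286),60))
a=cv2.imread('pics/top0.png');c=cv2.resize(a[225:285,170:230],(560,560),interpolation=3)
d=cv2.resize(a[120:245,300:380],(240,375),interpolation=3)
d=cv2.copyMakeBorder(d,0,185,0,0,0)
cv2.imwrite('pics/c.png',np.hstack([c,d]))
```

```text
grip [448.30948141 197.63974807 188.54226805] [193.29424575 258.79417111] [359.5188684  245.03383997]
seat [ 534.34572032 -201.08909603  231.83048226] [348.7876871  220.60187097] [296.54701819 156.8588555 ]
tip [ 497.61533434 -213.03429313  251.05678443] [355.1677065  234.76368181] [309.09905389 148.07589625]
tip viewed [ 504.76845097 -209.88004041  246.        ] seat@225 [ 538.91232192 -202.62709915  225.        ]
arm@243 near column [ 684.0889356  -200.91675773  243.        ] arm near tip [ 507.40510561 -210.37651676  243.        ]
base corners [array([ 789., -110.]), array([ 642., -120.]), array([ 648., -291.])]
col side [ 721.18140655 -165.43356384   16.        ]
basket [463.04399197 206.11614384   0.        ] tub [450.03727923 199.45846183  60.        ]
```

View pics/c.png

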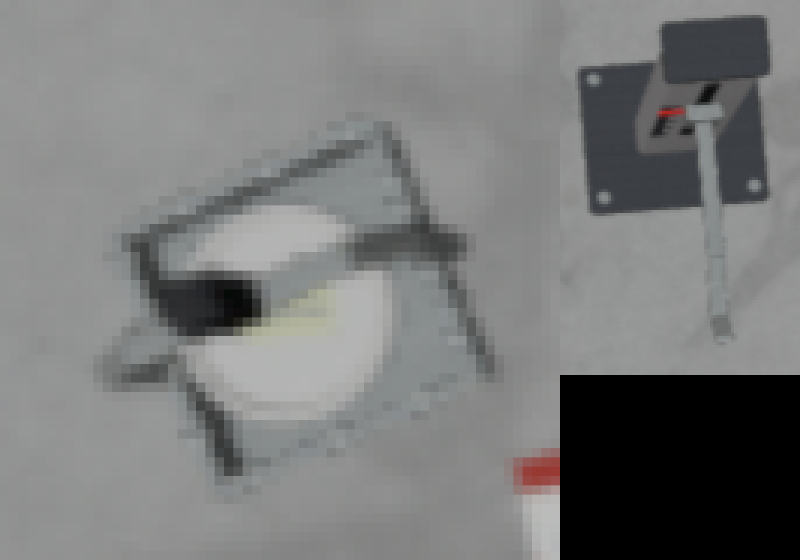

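```bash
cat >> h.py <<'E'
def tool():
    o=manip.get_obs(); x,y,z,w=o['ee_rot']; from scipy.spatial.transform import Rotation as R
    return o, R.from_quat(o['ee_rot']).as_matrix()
def to(p,yaw=None):
    "shift/turn in tool axes to bring TCP to p, tool-x heading yaw (deg)"
    o,M=tool(); s=M.T@(np.array(p)-o['tcp_pos']); h=np.degrees(np.arctan2(M[1,0],M[0,0]))
    print('t',round(o['time'],2),'tcp',o['tcp_pos'].round(1),'heading',round(h,2),'shift',s.round(1),'turn',None if yaw is None else round(np.radians((h-yaw)),3),'F',o['ft_force'].round(2),'w',round(o['grip_width'],3),'z',M[:,2].round(4))
E
python3 - <<'E'
from h import *
P=lambda u:(u[0]/560*60+170,u[1]/560*60+225)
C=[atz('top',P(u),45)[:2] for u in [(135,240),(388,128),(490,378),(232,470)]]
for i in range(4):
    d=C[(i+1)%4]-C[i]; print(C[i].round(),np.linalg.norm(d).round(),np.degrees(np.arctan2(d[1],d[0])).round(1))
print('centre',np.mean(C,0))
to([448,198,300],204)
V=np.array(optics.calibration('wrist')['view']); print('cam',-V[:3,:3].T@V[:3,3])
E
```

```text
[473. 252.] 85.0 -67.3
[506. 173.] 83.0 -158.1
[428. 142.] 84.0 108.3
[402. 222.] 77.0 22.9
centre [452.23467677 197.13219296]
t 1.2 tcp [ 166.  -498.1  239.3] heading 18.44 shift [ 487.7 -571.1  -60.7] turn -3.239 F [-0.25  0.01 -0.95] w 0.997 z [-0. -0. -1.]
cam [ 239.45565736 -474.25111279  374.75822984]
```

>>> {"method": "move_arm", "body": {
  "plan": [
    [-1,26,-30,-10,-0.169],
    [-1,51,-60,-20,-0.337],
    [-1,77,-90,-30,-0.506],
    [-1,103,-120,-40,-0.675],
    [-1,128,-150,-50,-0.843],
    [-1,154,-180,-60,-1.012],
    [-1,180,-210,-60,-1.18],
    [-1,205,-240,-60,-1.349],
    [-1,231,-271,-60,-1.518],
    [-1,257,-301,-60,-1.686],
    [-1,282,-331,-60,-1.855],
    [-1,308,-361,-60,-2.024],
    [-1,334,-391,-60,-2.192],
    [-1,359,-421,-60,-2.361],
    [-1,385,-451,-60,-2.53],
    [-1,411,-481,-60,-2.698],
    [-1,436,-511,-60,-2.867],
    [-1,462,-541,-60,-3.036],
    [-1,488,-571,-60,-3.204],
    [-1,488,-571,-60,-3.204]
  ]
}}

```text
time: 3.7
tcp_pos: [448.9, 199.8, 298.7]
ee_rot: [-0.193, 0.981, 0.0, -0.0]
ft_force: [-0.7, -0.5, -0.2]
grip_width: 1.001
gripper_force: 0.0
```

Run:
```python
from h import *
to([448,198,175],202)
im=optics.get_image('wrist'); 
for l,z in [('basket_grip',186),('bail_bar',135),('basket',0),('red_tub',3)]:
    for r in spotter.landmark_of('wrist',l): print(l,np.round(r['position'],1),round(r['conf'],2),atz('wrist',r['position'],z).round(1))
cv2.imwrite('pics/d.png',im)
F=[]
for i in range(3): optics.get_image('wrist');F.append(manip.get_obs()['ft_force'])
print(np.round(F,2))
print('predicted px of grip top/base/floor centre', )
```

```text
t 3.7 tcp [448.9 199.8 298.7] heading -157.74 shift [  1.4  -1.4 123.7] turn -6.279 F [-0.73 -0.45 -0.22] w 1.001 z [-6.e-04  1.e-04 -1.e+00]
basket_grip [279.3 210.8] 0.98 [452.4 200.8 186. ]
basket_grip [116.8 299.1] 0.7 [600.7  84.9 186. ]
bail_bar [136.9 276.3] 0.79 [601.5  86.9 135. ]
bail_bar [280.5 193.5] 0.55 [451.6 201.6 135. ]
basket [ 99.3 296.3] 0.91 [781.  -13.4   0. ]
basket [167.1 232.2] 0.84 [604.5  81.    0. ]
[[-0.41 -0.13 -0.78]
 [-0.31 -0.2  -0.14]
 [-0.17  0.15 -0.09]]
predicted px of grip top/base/floor centre
```

View pics/d.png

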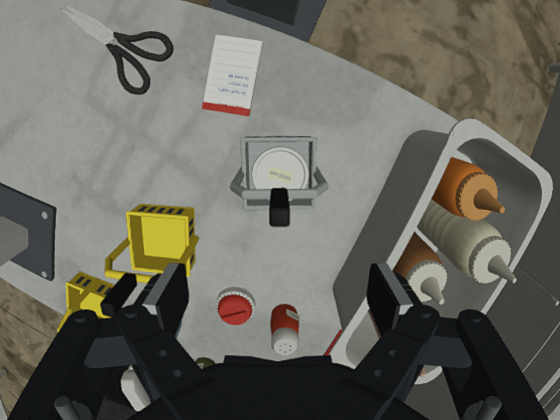

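The wrist view shows the steel basket straight ahead, with its grip at (280,210), its bar near row 190, and its yaw aligned. I'll descend and grasp.

>>> {"method": "move_arm", "body": {
  "plan": [
    [-1,-3,0,15,0],
    [-1,-3,0,35,0],
    [-1,-3,0,55,0],
    [-1,-3,0,75,0],
    [-1,-3,0,95,0],
    [-1,-3,0,110,0],
    [-1,-3,0,118,0],
    [-1,-3,0,123,0],
    [-1,-3,0,123,0],
    [0,-3,0,123,0],
    [0.5,-3,0,123,0],
    [1,-3,0,123,0],
    [1,-3,0,123,0],
    [1,-3,0,123,0],
    [1,-3,0,123,0],
    [1,-3,0,123,0],
    [1,-3,0,123,0]
  ]
}}

```text
time: 6.22
tcp_pos: [451.1, 199.1, 176.2]
ee_rot: [-0.191, 0.982, -0.0, -0.0]
ft_force: [-0.2, -0.2, -2.8]
grip_width: 0.181
gripper_force: 58.7
```

Run:
```python
from h import *
to([452,201,175],-157.7)
F=[]
for i in range(4): optics.get_image('wrist');F.append(manip.get_obs()['ft_force'])
print(np.mean(F,0),np.std(F,0), manip.get_obs()['gripper_force'])
```

```text
t 6.22 tcp [451.1 199.1 176.2] heading -157.99 shift [-1.5  1.5  1.2] turn -0.005 F [-0.22 -0.23 -2.84] w 0.181 z [-2.e-04 -1.e-04 -1.e+00]
[ 0.04405108  0.1699892  -4.16788647] [0.57309235 0.2288774  0.95003408] 58.644511699676514
```

>>> {"method": "move_arm", "body": {
  "plan": [
    [1,0,0,-2,0],
    [1,0,0,-6,0],
    [1,0,0,-12,0],
    [1,0,0,-20,0],
    [1,0,0,-30,0],
    [1,0,0,-42,0],
    [1,0,0,-56,0],
    [1,0,0,-70,0],
    [1,0,0,-84,0],
    [1,0,0,-98,0],
    [1,0,0,-110,0],
    [1,0,0,-120,0],
    [1,0,0,-128,0],
    [1,0,0,-133,0],
    [1,0,0,-136,0],
    [1,0,0,-136,0],
    [1,0,0,-136,0],
    [1,0,0,-136,0]
  ]
}}

```text
time: 8.68
tcp_pos: [451.1, 199.1, 312.1]
ee_rot: [-0.191, 0.982, -0.0, -0.0]
ft_force: [0.2, 0.3, -4.0]
grip_width: 0.178
gripper_force: 58.6
```

Run:
```python
from h import *
F=[]
for i in range(8): optics.get_image('side');F.append(manip.get_obs()['ft_force'])
print(np.mean(F,0),np.std(F,0), manip.get_obs()['gripper_force'])
to([427,-212,312],-177)
```

```text
[ 0.02517947  0.09605676 -4.21653959] [0.49113136 0.8586671  0.44773601] 58.63510072231293
t 9.07 tcp [451.2 199.1 312.3] heading -157.98 shift [ 1.765e+02 -3.721e+02  3.000e-01] turn 0.332 F [-0.71  0.1  -4.41] w 0.178 z [ 0. -0. -1.]
```

>>> {"method": "move_arm", "body": {
  "plan": [
    [1,2,-4,0,0.003],
    [1,6,-12,0,0.011],
    [1,12,-25,0,0.022],
    [1,21,-45,0,0.04],
    [1,33,-69,0,0.062],
    [1,46,-97,0,0.087],
    [1,60,-126,0,0.112],
    [1,74,-156,0,0.139],
    [1,88,-186,0,0.166],
    [1,102,-216,0,0.193],
    [1,117,-246,0,0.219],
    [1,131,-276,0,0.246],
    [1,144,-304,0,0.271],
    [1,155,-327,0,0.292],
    [1,164,-346,0,0.309],
    [1,171,-361,0,0.322],
    [1,175,-369,0,0.329],
    [1,176,-372,0,0.332],
    [1,176,-372,0,0.332],
    [1,176,-372,0,0.332]
  ]
}}

```text
time: 11.58
tcp_pos: [427.5, -211.3, 312.4]
ee_rot: [-0.026, 1.0, 0.0, 0.0]
ft_force: [0.0, 0.6, -4.7]
grip_width: 0.178
gripper_force: 58.6
```

Run:
```python
from h import *
to([427,-212,312],-177)
ims={}
for n in ['wrist','top','side']:
    ims[n]=optics.get_image(n)
    for l in ['hook_seat','hook_tip','bail_bar','basket_grip']:
        for r in spotter.landmark_of(n,l): print(n,l,np.round(r['position'],1),round(r['conf'],2), {'hook_seat':atz(n,r['position'],225).round(1),'hook_tip':atz(n,r['position'],246).round(1),'bail_bar':atz(n,r['position'],271).round(1)}.get(l))
w=ims['wrist'];t=ims['top'][120:260,290:390];t=cv2.resize(t,(240,336),interpolation=3)
s=ims['side'][100:220,240:360]; 
t=np.vstack([t,np.zeros((84,240,3),np.uint8)]); cv2.imwrite('pics/e.png',np.hstack([w,t]))
s=cv2.resize(s,(560,560),interpolation=3); cv2.imwrite('pics/f.png',s); cv2.imwrite('pics/fullside.png',ims['side'])
```

```text
t 11.57 tcp [ 427.5 -211.3  312.4] heading -176.97 shift [ 0.5 -0.7  0.4] turn 0.001 F [ 0.02  0.56 -4.69] w 0.178 z [ 2.e-04  0.e+00 -1.e+00]
wrist hook_seat [272.1 332.2] 0.61 [ 535.9 -210.9  225. ]
wrist hook_tip [268.2 315.8] 0.77 [ 502.  -215.1  246. ]
wrist hook_tip [281.2 246.4] 0.65 [ 442.6 -208.7  246. ]
wrist bail_bar [482.5 321.4] 0.83 [494.9 -42.5 271. ]
wrist bail_bar [279.4 245.5] 0.61 [ 430.5 -210.8  271. ]
wrist basket_grip [279.6 287.5] 0.63 None
wrist basket_grip [496.6 341. ] 0.56 None
top hook_seat [352.1 216.3] 0.81 [ 545.6 -210.7  225. ]
top hook_tip [355.7 233. ] 0.59 [ 502.2 -215.2  246. ]
top bail_bar [355.9 260.5] 0.86 [ 434.9 -209.6  271. ]
top bail_bar [237.1 202.9] 0.72 [580.9  74.4 271. ]
top bail_bar [272.7 136.7] 0.58 [744.1 -15.7 271. ]
top basket_grip [270.7 128.4] 0.98 None
top basket_grip [236.9 201.1] 0.9 None
top basket_grip [351.  218.5] 0.29 None
side hook_seat [295.6 162.2] 0.71 [ 539.5 -179.8  225. ]
side hook_seat [307.6 149.8] 0.6 [ 494.4 -266.5  225. ]
side hook_tip [306.3 149.6] 0.8 [ 505.1 -215.5  246. ]
side hook_tip [316.9 197.9] 0.61 [521.4  81.1 246. ]
side bail_bar [332.  137.2] 0.91 [ 429.5 -235.7  271. ]
side bail_bar [282.9 242.2] 0.82 [617.7 296.3 271. ]
side bail_bar [201.8 229.5] 0.77 [768.  231.2 271. ]
side basket_grip [280.1 224.3] 0.81 None
side basket_grip [330.2 120.2] 0.67 None
side basket_grip [205.9 207.7] 0.61 None
side basket_grip [330.  140.3] 0.47 None
```

View pics/e.png

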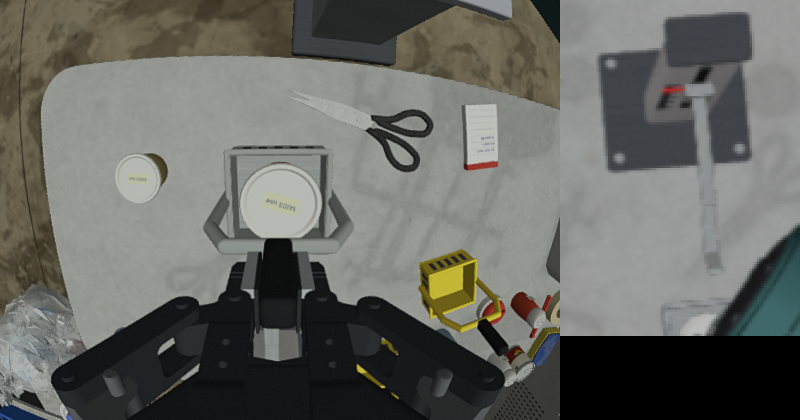

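View pics/f.png

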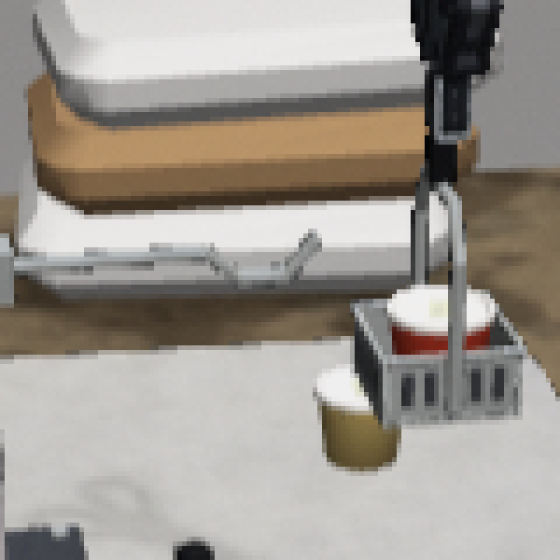

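Run:
```python
from h import *
def aty(cam,px,y):
    o,d=ray(cam,px); return o+d*(y-o[1])/d[1]
S=lambda u:(240+u[0]*.2143,100+u[1]*.2143)
for y in (-205,-210): print(y,'seat',aty('side',S((262,270)),y).round(1),'tip',aty('side',S((315,233)),y).round(1),'armtop',aty('side',S((208,246)),y).round(1))
print('bar px pred',proj('side',[427.5,-211.3,271]),'grip top',proj('side',[427.5,-211.3,340]), 'floor c',proj('side',[427.5,-211.3,136]))
T=lambda u:(290+(u[0]-560)*.4167,120+u[1]*.4167)
for u,z in [((712,266),246),((708,205),236),((706,180),243),((700,110),243)]: print(u,atz('top',T(u),z).round(1))
im=cv2.imread('pics/fullside.png')
# edge-based strip from top image saved
```

```text
-205 seat [ 535.  -205.   227.3] tip [ 503.2 -205.   249. ] armtop [ 567.1 -205.   244.5]
-210 seat [ 534.5 -210.   225.2] tip [ 502.5 -210.   247. ] armtop [ 566.7 -210.   242.5]
bar px pred [334.31808458 140.15928615] grip top [335.04190546 115.98138286] floor c [332.99916569 184.21534274]
(712, 266) [ 507.6 -209.6  246. ]
(708, 205) [ 572.  -209.2  236. ]
(706, 180) [ 597.4 -207.3  243. ]
(700, 110) [ 671.6 -203.8  243. ]
```

>>> {"method": "move_arm", "body": {
  "plan": [
    [1,-1,0,0,0],
    [1,-4,0,0,0],
    [1,-9,0,0,0],
    [1,-16,-1,0,0],
    [1,-24,-1,0,0],
    [1,-33,-1,0,0],
    [1,-42,-2,0,0],
    [1,-51,-2,0,0],
    [1,-60,-2,0,0],
    [1,-69,-3,0,0],
    [1,-78,-3,0,0],
    [1,-86,-3,0,0],
    [1,-93,-4,0,0],
    [1,-99,-4,0,0],
    [1,-103,-4,0,0],
    [1,-106,-4,0,0],
    [1,-108,-4,0,0],
    [1,-108,-4,0,0],
    [1,-108,-4,0,0]
  ]
}}

```text
time: 14.7
tcp_pos: [535.4, -210.1, 312.3]
ee_rot: [-0.026, 1.0, -0.0, -0.0]
ft_force: [0.3, -0.7, -4.2]
grip_width: 0.178
gripper_force: 58.7
```

Run:
```python
from h import *
to([535.5,-209.5,271],-177)
a=optics.get_image('side');b=optics.get_image('wrist');t=optics.get_image('top')
s=cv2.resize(a[80:220,230:370],(560,560),interpolation=3); 
u=cv2.resize(t[120:240,310:390],(240,360),interpolation=3); u=np.vstack([u,np.zeros((200,240,3),np.uint8)])
cv2.imwrite('pics/g.png',np.hstack([s,u])); cv2.imwrite('pics/gw.png',b)
print(proj('side',[535.5,-209.5,271]))
```

```text
t 14.7 tcp [ 535.4 -210.1  312.3] heading -177.01 shift [-0.1  0.6 41.3] turn -0.0 F [ 0.31 -0.7  -4.23] w 0.178 z [-0. -0. -1.]
[295.65016283 142.48195694]
```

View pics/g.png

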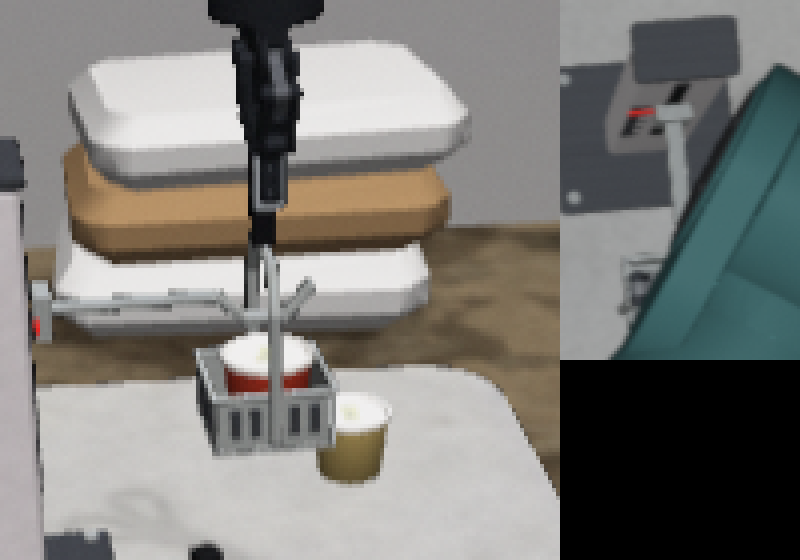

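View pics/gw.png

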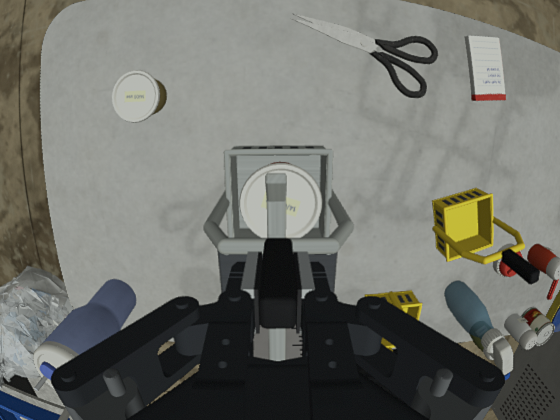

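The bar hangs centrally above the trough: the bar is near (265,250) and the trough centre near (263,313) in the side crop. In the wrist view the strip runs through the window at column 276. Lowering.

>>> {"method": "move_arm", "body": {
  "plan": [
    [1,0,0,1,0],
    [1,0,0,3,0],
    [1,0,0,5.5,0],
    [1,0,0,8,0],
    [1,0,0,10.5,0],
    [1,0,0,13,0],
    [1,0,0,15.5,0],
    [1,0,0,18,0],
    [1,0,0,20.5,0],
    [1,0,0,23,0],
    [1,0,0,25.5,0],
    [1,0,0,28,0],
    [1,0,0,30,0],
    [1,0,0,32,0],
    [1,0,0,33.5,0],
    [1,0,0,34.5,0],
    [1,0,0,35,0],
    [1,0,0,35,0]
  ]
}}

```text
time: 17.1
tcp_pos: [535.5, -210.1, 277.3]
ee_rot: [-0.026, 1.0, 0.0, -0.0]
ft_force: [-0.6, -0.3, -3.9]
grip_width: 0.177
gripper_force: 58.7
```

```bash
cat > f.py <<'E'
from h import *
F=[]
for i in range(6): optics.get_image('side');F.append(manip.get_obs()['ft_force'])
print(np.mean(F,0).round(2),(np.std(F,0)/6**.5).round(2)); to([535.4,-210,277],-177)
E
python3 f.py
```

```text
[ 0.05 -0.14 -4.42] [0.21 0.14 0.13]
t 17.4 tcp [ 535.5 -210.1  277.3] heading -177.01 shift [0.1 0.1 0.3] turn -0.0 F [ 0.76  0.05 -3.81] w 0.18 z [ 1.e-04  0.e+00 -1.e+00]
```

>>> {"method": "move_arm", "body": {
  "plan": [
    [1,0,0,1,0],
    [1,0,0,2,0],
    [1,0,0,3,0],
    [1,0,0,4,0],
    [1,0,0,5,0],
    [1,0,0,6,0],
    [1,0,0,7,0],
    [1,0,0,8,0],
    [1,0,0,9,0],
    [1,0,0,10,0],
    [1,0,0,11,0],
    [1,0,0,12,0],
    [1,0,0,13,0],
    [1,0,0,14,0],
    [1,0,0,15,0],
    [1,0,0,16,0],
    [1,0,0,17,0],
    [1,0,0,18,0],
    [1,0,0,18,0],
    [1,0,0,18,0]
  ]
}}

```text
time: 19.9
tcp_pos: [535.5, -210.1, 259.3]
ee_rot: [-0.026, 1.0, 0.0, -0.0]
ft_force: [0.0, 0.5, -2.4]
grip_width: 0.179
gripper_force: 58.9
```

```bash
python3 f.py
```

```text
[-0.07 -0.06 -2.43] [0.23 0.25 0.08]
t 20.2 tcp [ 535.5 -210.1  259.3] heading -177.01 shift [  0.1   0.1 -17.7] turn -0.0 F [-1.26 -0.4  -2.5 ] w 0.181 z [ 0. -0. -1.]
```

>>> {"method": "move_arm", "body": {
  "plan": [
    [1,0,0,1,0],
    [1,0,0,2,0],
    [1,0,0,3,0],
    [1,0,0,4,0],
    [1,0,0,5,0],
    [1,0,0,6,0],
    [1,0,0,7,0],
    [1,0,0,8,0],
    [1,0,0,9,0],
    [1,0,0,10,0],
    [1,0,0,11,0],
    [1,0,0,12,0],
    [1,0,0,13,0],
    [1,0,0,14,0],
    [1,0,0,14,0],
    [1,0,0,14,0]
  ]
}}

```text
time: 22.2
tcp_pos: [535.5, -210.1, 245.3]
ee_rot: [-0.026, 1.0, 0.0, 0.0]
ft_force: [-0.4, 0.3, -0.7]
grip_width: 0.177
gripper_force: 59.2
```

```bash
sed -i 's/range(6)/range(16)/;s/6\*\*/16**/' f.py; python3 f.py
```

```text
[-0.06  0.11 -0.91] [0.07 0.13 0.08]
t 23.0 tcp [ 535.5 -210.1  245.3] heading -177.01 shift [  0.1   0.1 -31.7] turn -0.0 F [-0.1   0.62 -0.57] w 0.186 z [-0. -0. -1.]
```

>>> {"method": "move_arm", "body": {
  "plan": [
    [1,0,0,1,0],
    [1,0,0,2,0],
    [1,0,0,3,0],
    [1,0,0,4,0],
    [1,0,0,5,0],
    [1,0,0,5,0],
    [1,0,0,5,0]
  ]
}}

```text
time: 23.88
tcp_pos: [535.5, -210.1, 240.3]
ee_rot: [-0.026, 1.0, 0.0, 0.0]
ft_force: [-0.1, 0.1, -0.5]
grip_width: 0.183
gripper_force: 59.3
```

```bash
sed -i 's/range(16)/range(30)/;s/16\*\*/30**/' f.py; python3 f.py
```

```text
[-0.06  0.04  0.03] [0.1  0.1  0.08]
t 25.38 tcp [ 535.5 -210.1  240.3] heading -177.01 shift [  0.1   0.1 -36.7] turn -0.0 F [ 1.09  0.21 -0.53] w 0.177 z [ 0.  0. -1.]
```

>>> {"method": "move_arm", "body": {
  "plan": [
    [0.62,0,0,0,0],
    [0.6,0,0,0,0],
    [0.58,0,0,0,0],
    [0.55,0,0,0,0],
    [0.5,0,0,0,0],
    [0.4,0,0,0,0],
    [0.2,0,0,0,0],
    [0.2,0,0,0,0],
    [0.2,0,0,0,0],
    [0.2,0,0,0,0]
  ]
}}

```text
time: 26.62
tcp_pos: [535.5, -210.1, 240.3]
ee_rot: [-0.026, 1.0, 0.0, 0.0]
ft_force: [0.0, -0.1, 0.7]
grip_width: 0.4
gripper_force: 0.0
```

```bash
sed -i 's/range(30)/range(4)/;s/30\*\*/4**/' f.py; python3 f.py
python3 - <<'E'
from h import *
a=optics.get_image('side');b=optics.get_image('wrist')
s=cv2.resize(a[80:220,230:370],(420,420),interpolation=3)
cv2.imwrite('pics/k.png',np.hstack([s,b[:, 90:470]]))
E
```

```text
[-0.27 -0.2  -0.14] [0.12 0.17 0.19]
t 26.82 tcp [ 535.5 -210.1  240.3] heading -177.01 shift [  0.1   0.1 -36.7] turn -0.0 F [-0.47 -0.2  -0.25] w 0.405 z [-1.e-04  0.e+00 -1.e+00]
```

View pics/k.png

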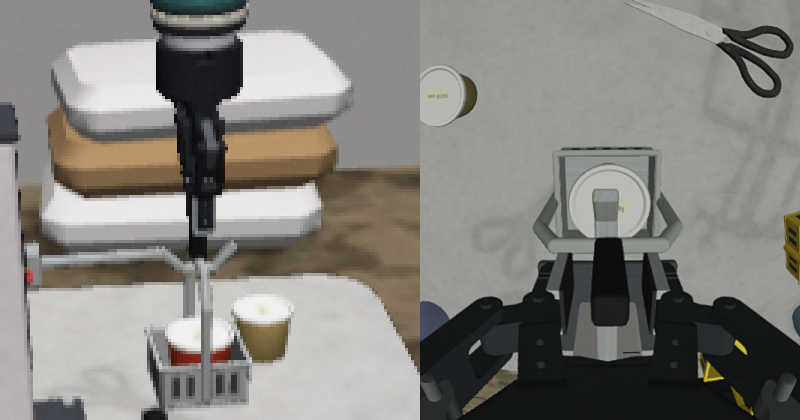

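The basket hangs level in the hook with the tub inside, and the pads stand clear on both sides of the grip. I'll raise the hand straight up.

>>> {"method": "move_arm", "body": {
  "plan": [
    [0,0,0,0,0],
    [-0.2,0,0,0,0],
    [-0.2,0,0,-3,0],
    [-0.2,0,0,-8,0],
    [-0.2,0,0,-16,0],
    [-0.2,0,0,-26,0],
    [-0.2,0,0,-38,0],
    [-0.2,0,0,-52,0],
    [-0.2,0,0,-68,0],
    [-0.2,0,0,-84,0],
    [-0.2,0,0,-98,0],
    [-0.2,0,0,-108,0],
    [-0.2,0,0,-114,0],
    [-0.2,0,0,-116,0],
    [-0.2,0,0,-116,0],
    [-0.2,0,0,-116,0],
    [-0.2,0,0,-116,0],
    [-0.2,0,0,-116,0],
    [-0.2,0,0,-116,0],
    [-0.2,0,0,-116,0]
  ]
}}

```text
time: 29.42
tcp_pos: [535.5, -210.1, 356.3]
ee_rot: [-0.026, 1.0, -0.0, -0.0]
ft_force: [-0.5, 0.4, -0.6]
grip_width: 0.599
gripper_force: 0.0
```

Run:
```python
from h import *
P=[]
for i in range(6):
    a=optics.get_image('side'); P.append(a.astype(int)[100:240,230:370])
    for _ in range(4): optics.get_image('top')
print([np.abs(p-P[0]).max() for p in P], manip.get_obs()['time'])
cv2.imwrite('pics/z.png',cv2.resize(a[80:220,230:370],(560,560),interpolation=3))
```

```text
[np.int64(0), np.int64(6), np.int64(7), np.int64(7), np.int64(7), np.int64(8)] 30.925
```

View pics/z.png

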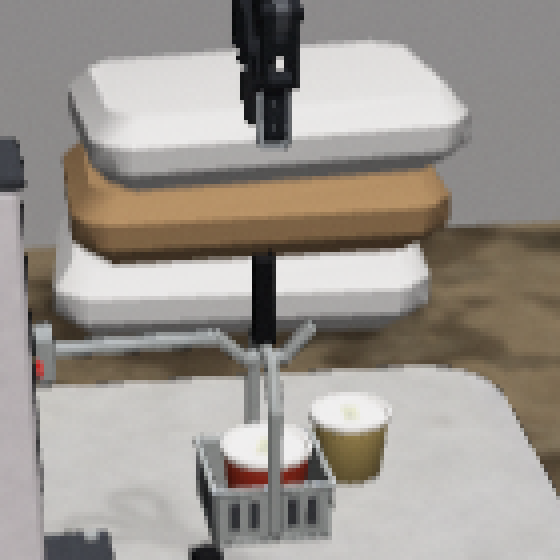

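The basket hangs still and level, the tub is in it, and the hand is well clear. Handing in.

```bash
python3 -c "
from cell import job
print(job.hand_in())"
```

```text
the job is handed in; nothing more can be done
None
```

The basket with the red tub hangs level and still in the scale's hook, the gripper is clear, and the job is handed in at about 31 s; the hand-in returned no verdict.

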